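Find where the sample tray binds, back it off and park it

ROBOT

A 7-joint arm with a two-finger parallel gripper is mounted at the origin on the work surface. World frame = base frame: x ahead of the robot, y to its left, z up, the work surface at z = 0. Lengths are in m, angles in degrees, forces in N, time in s.
With the tool pointing down it reaches from about 0.425 to 0.875 m from the base axis. Payload 4.7 kg.
Tool frame: the origin (TCP) lies at the very end of the fingers, on their centre line; the grasp point (between the pads) lies 19 mm behind it (pinch_z is the distance from the TCP to the grasp point, in m); z points along the fingers, y is the direction in which the jaws open and shut (so a half turn about z gives the same grasp; the last joint's range is limited). The gripper opens to 87 mm and grips with 3 to 60 N. Pads are 19 mm wide; open, the fingers measure 117 mm over their backs; the gripper's body (75 mm by 190 mm) begins 51 mm behind the grasp point.
Start: joints at [-72.244, 18.392, -4.016, 83.108, 1.295, 78.541, -3.26], TCP at [0.19, 0.622, 0.223] pointing down, gripper open.
Joint ranges: [-163.93, 163.93], [-17.29, 119.83], [-79.2, 71.16], [3.27, 140.29], [-89.18, 269.18], [5.43, 117.66], [-154.24, 154.24]. Speed limits (degrees/s): [147.25, 147.25, 180, 180, 180, 180, 180].

INTERFACE

Orientations are given as [roll, pitch, yaw] about the fixed x, y, z axes, in that order (R = Rz(yaw) Ry(pitch) Rx(roll)).
In Python, from cell import get_obs, read_camera, camera_params, sign_off, pinch_z gives the robot as it stands.
- The arm moves only by the shell command python3 -m handwheel 'ROWS' [FORCE]. ROWS is JSON, a list of rows, each a list of 5 numbers: the finger opening in m, from 0 to 0.087, then the shift along the tool's x, y, z in m, then the turn about the tool's z in rad. In form: [[jaw, tx, ty, tz, twist], ...]. A call has 1 to 20 rows; each row is the pose to reach, as a shift and turn from the pose commanded when the call began, along the tool's axes at that moment; what a row does not reach only later rows make up. A row lasts 1/10 s, in which the tool goes at most 50 mm and 8.59 degrees, less where a joint would pass 70% of its speed; a pose out of reach is approached as far as the arm can. A call with a gripper value outside its range is refused whole. The fingers move at their own pace and stop on an object; FORCE is the grip in N (left out, the last holds). Time passes only in rows, so rows that repeat a pose let the fingers close. It gives the time, the measured TCP pose, the force and the opening at its end, in the units of the state.
- get_obs(): the state, without advancing time (a new reading comes with each control period).
- read_camera(name): name is "side" or "top" or "wrist"; returns the picture (480x640x3 uint8, blue, green, red); there is no depth.
- camera_params(name): a dict with "camera_matrix" (3x3 intrinsics, pixels), "R" (3x3) and "t" (3): a world point X has camera coordinates R X + t. Camera axes: x right, y down, z forward; pixel columns grow to the right and rows downward; lengths in m; the calibration is good to about 2 mm. A picture is of the moment at which its call begins: read the wrist's pose just before it. camera_params takes no time and is no camera call; for the wrist camera it gives the pose at the moment of the call.
- sign_off(): hands the job in, once; it reports no verdict.
The state is a dict: "time_s": time; "qpos": joint angles; "joint_velocities": joint speeds; "effort": joint torques, N m; "tool_pos": TCP position; "tool_rot": TCP orientation; "force": force on the tool from outside, world axes, zero at the start; "wrist_torque": the same for the moment, N m; "grip_width": finger opening in m.
Only numpy, scipy, OpenCV 4.12 (cv2) and the standard library are available. Lean on these libraries where they do the work, as an engineer would, in place of code of your own. Each camera call takes 0.05 s, during which the arm holds its last target.

TASK

The sample tray of this slide binds somewhere along its travel. Take it by its upright handle and slide it to the robot's left, pushing the small reach marker ahead of it, until you clearly feel it start to bind; do not force it further. Then draw it back until its tab stands about 15 mm clear of the marker and the tray runs free, press its park pin fully down, and let go, touching the marker with nothing but the tray and leaving the other things where they stand.

Things in the scene. Friction and masses are not known exactly. Their poses are not given: they have to be found in the camera images.
- bed: Fixed white slide bed, 150 x 420 mm, 40 mm high, with 75 mm high end plates and a 30 mm high aluminium ledge on its far side. Origin under its centre, on the table. y is the slide direction (+y = the robot's left), x to the far side, z up. A hidden sprung pad inside makes the tray bind: first touch with the tray's origin between -20 and +70 mm in the bed's y; nothing shows where.
- carriage: The sample tray: white deck 140 (x) x 170 (y) mm, top 55 mm above the table, tube rack on its near half (124 mm above the table). Origin under the deck's middle at table level; axes as the bed's. Slides along y from -110 to +105 mm on the bed with 2 N drag; stays where left. Binding adds 1 N per mm of further travel (springs back): 3 N is clearly felt, above 16 N is forcing.
- handle (a point): Centre of the tray's upright grey handle, a post 24 (x) x 20 (y) x 60 mm (z) standing on the deck, from 55 to 115 mm above the table; grasp it from above across its 20 mm width (along y). The rack starts 37 mm from this centre towards the robot. Axes as the bed's.
- pin_top (a point): Centre of the top of the steel park pin, a 20 mm wide round pin on the deck 62 mm to the right (-y) of the handle, its top 79 mm above the table when up. Pushed straight down with about 5 N it goes 10 mm and stays down.
- park_pin (a joint): How far the park pin is pressed: 0 up, 0.010 m fully down.
- tab_face (a point): Middle of the left (+y) face of the tray's tab, a 10 mm thick lug at the left end of the deck's far edge, over the ledge, 40 mm above the table. It pushes the marker. Axes as the bed's.
- marker: Reach marker, a dark steel block 24 (x) x 14 (y) x 20 mm (z) on the ledge. Origin: middle of its right (-y) face, 40 mm above the table. It starts left of the tab, is pushed left by the tab (0.7 N) and stays at the furthest place reached. Gap = this point minus the tab face, along the bed's y.
- tube: Loose capped clear tube standing upright, 33 mm wide, 111 mm high, beyond the bed. Origin under its centre. Leave it.
- flask: Loose glass flask, 80 mm wide, 140 mm high. Origin under its centre. Leave it.
- water_bottle: Loose clear bottle, 64 mm wide, 190 mm high. Origin under its centre. Leave it.
- carton: Loose cardboard box 55 x 90 x 45 mm. Origin under its centre. Leave it.
- beaker: Loose glass beaker, 70 mm wide, 85 mm high. Origin under its centre. Leave it.
- spare_rack: Loose empty white rack 70 x 130 x 50 mm beyond the bed. Origin under its centre. Leave it.

How it is judged (in metres and radians):
On the way, in this order (a step that is already met when the one before it is completed fails the run):
1. the tray is slid against the binding spot with at least 3 N, the pin still up (contact force between carriage and bed above 3 N and value of joint park_pin below 0.003 m), for 0.1 s.
2. the tray is drawn back 8 to 24 mm from the marker and runs free, the pin still up (y of marker in the frame of tab_face between 0.008 and 0.024 m and contact force between carriage and bed below 0.5 N and value of joint park_pin below 0.003 m), for 0.2 s.
3. the park pin is pressed down (value of joint park_pin above 0.008 m), for 0.1 s.
At the end, for the whole second after the job is handed in: The tray stands still, free of the binding spot, its tab 8 to 24 mm short of the marker that it had pushed to the binding spot, and the park pin is at least 8 mm down (y of marker in the frame of tab_face between 0.008 and 0.024 m and contact force between carriage and bed below 0.5 N and value of joint park_pin above 0.008 m and linear speed of carriage below 0.01 m/s); the robot touches nothing.
It fails at once if the tray is forced into the binding spot with more than 16 N (contact force between carriage and bed above 16 N).
It fails at once if the marker is touched by the robot (contact force between any of the arm, the fingers and marker above 0.5 N).
It fails at once if a bystander is moved by more than 30 mm (distance of any of tube, flask, water_bottle, carton, beaker, spare_rack from where it was at the start of the episode above 0.03 m).
It also fails if it takes over 72 s, if anything falls off the work surface, if the arm or the gripper's body presses on something with over 40 N, if the wrist force passes 120 N, or if a joint passes its speed limit or range.

## Working session

There is one attempt and no reset: what is moved stays moved. The work goes in short steps, Python scripts to look and compute and a shell command to move; the robot and the scene stay as the last step left them, time stands still between calls to the robot, and variables do not carry over. Pictures are saved under pics/ and viewed, and the job is handed in when it is done.

```bash
mkdir -p pics; ls; python3 - <<'E'
from cell import *
import cv2
o=get_obs();print(o, pinch_z)
for n in("side","top","wrist"):
    p=camera_params(n);print(n,p)
    cv2.imwrite(f"pics/{n}0.png",read_camera(n))
E
```

```text
pics
{'time_s': 0.0, 'qpos': array([-72.24390824,  18.43995287,  -4.01577789,  83.1728683 ,
         1.29449433,  78.54021484,  -3.26023381]), 'joint_velocities': array([ 0.07310286, -0.00843717, -0.07587638, -0.11341971,  0.06550023,
       -0.00354587,  0.01464366]), 'effort': array([-7.76639672e-05, -4.91296971e+01, -4.03763736e-01, -3.12533462e+01,
       -6.39255135e-02,  4.40199778e-02,  1.83264392e-04]), 'tool_pos': array([0.18936652, 0.62124494, 0.22146923]), 'tool_rot': array([-1.79892176e+02,  5.03961560e-03,  1.63053517e+02]), 'force': array([-0.79171326, -0.15733115,  0.07162238]), 'wrist_torque': array([ 0.03792672, -0.02135278,  0.04440919]), 'grip_width': 0.08690474594368759} 0.0187
side {'camera_matrix': array([[621.36766674,   0.        , 325.23682312],
       [  0.        , 621.36766674, 232.4172543 ],
       [  0.        ,   0.        ,   1.        ]]), 'R': array([[ 0.91696698,  0.3989314 , -0.00502841],
       [ 0.25530224, -0.59641905, -0.76098954],
       [-0.30658166,  0.69651852, -0.64874466]]), 't': array([-0.50559711, -0.10287811,  1.80391617])}
top {'camera_matrix': array([[607.87744139,   0.        , 316.60011297],
       [  0.        , 607.87744139, 235.40209095],
       [  0.        ,   0.        ,   1.        ]]), 'R': array([[-0.02491304, -0.99966183,  0.00745412],
       [-0.98828288,  0.0235049 , -0.15081267],
       [ 0.15058646, -0.01112398, -0.98853426]]), 't': array([0.00501175, 0.59516983, 1.4586083 ])}
wrist {'camera_matrix': array([[346.06020289,   0.        , 323.97102732],
       [  0.        , 346.06020289, 235.72259572],
       [  0.        ,   0.        ,   1.        ]]), 'R': array([[ 0.29024798,  0.95694845, -0.00240153],
       [ 0.91763327, -0.27760974,  0.28439763],
       [ 0.27148719, -0.08474956, -0.95870341]]), 't': array([-0.6480393 , -0.03482733,  0.39125718])}
```

View pics/top0.png

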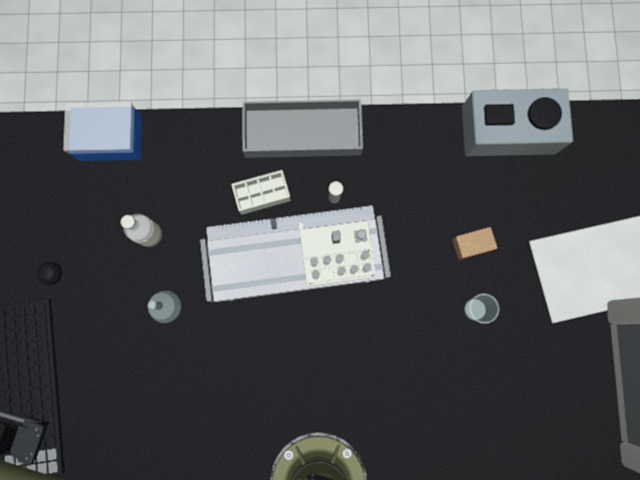

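View pics/side0.png

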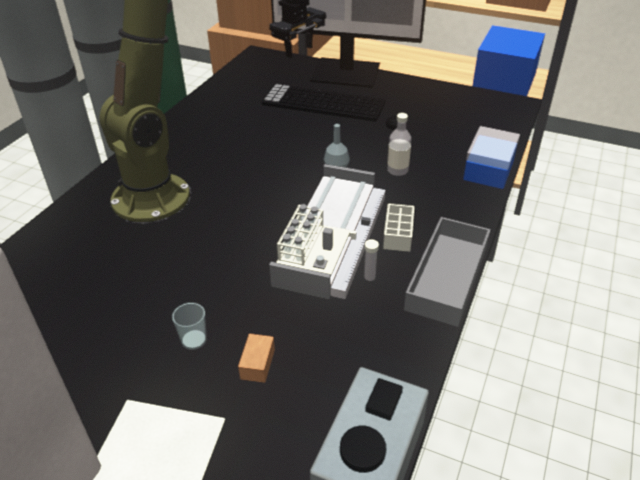

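The top view shows the bed spanning about (205–388, 207–300), with the handle near (336,237), the pin near (361,235) and the marker near (274,224). I'll enlarge that area.

```bash
python3 - <<'E'
import cv2
a=cv2.imread("pics/top0.png")[195:310,195:395]
cv2.imwrite("pics/topc.png",cv2.resize(a,None,fx=4,fy=4,interpolation=cv2.INTER_CUBIC))
a=cv2.imread("pics/side0.png")[160:300,260:400]
cv2.imwrite("pics/sidec.png",cv2.resize(a,None,fx=4,fy=4,interpolation=cv2.INTER_CUBIC))
E
```

```text
(no output)
```

View pics/topc.png

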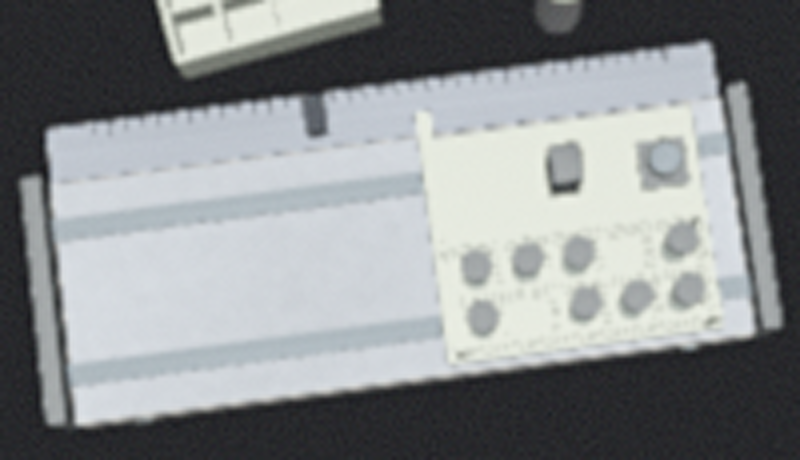

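View pics/sidec.png

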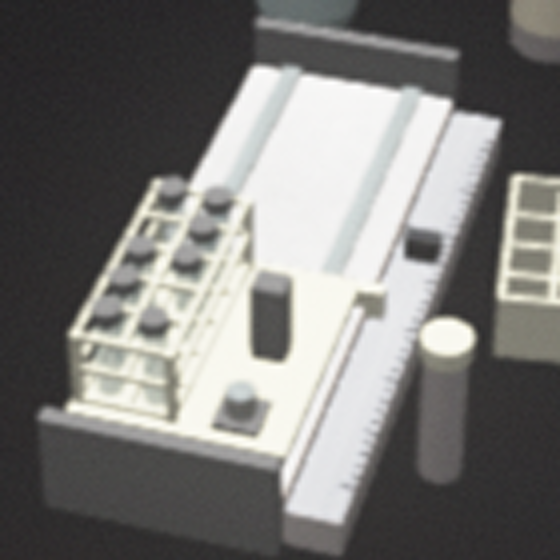

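```bash
cat > h.py <<'E'
import numpy as np,cv2
from cell import *
def ray(cam,uv,z,p=None):
    p=p or camera_params(cam);K,R,t=p["camera_matrix"],np.array(p["R"]),np.array(p["t"])
    C=-R.T@t; d=R.T@np.linalg.inv(K)@np.array([uv[0],uv[1],1.]);return C+d*(z-C[2])/d[2]
def proj(cam,X,p=None):
    p=p or camera_params(cam);c=np.array(p["R"])@np.array(X)+p["t"];c=p["camera_matrix"]@c;return c[:2]/c[2]
E
python3 - <<'E'
from h import *
f=lambda u,v:(195+(u+.5)/4-.5,195+(v+.5)/4-.5)
s=lambda u,v:(260+(u+.5)/4-.5,160+(v+.5)/4-.5)
def T(n,u,v,z):print(n,ray("top",f(u,v),z).round(4))
def S(n,u,v,z):print(n,ray("side",s(u,v),z).round(4))
T("ledgeL",45,128,.03);T("ledgeR",712,42,.03)
T("deckNL",452,362,.055)
T("handle",566,159,.115);T("pin",665,158,.079);T("tab",417,112,.05);T("mk",325,112,.05);T("mkbot",325,134,.03)
T("endL far",28,178,.075);T("endR far",738,85,.075);T("endLnear",55,425,.075);T("endRnear",770,328,.075)
S("handle",271,283,.115);S("pin",241,393,.079);S("mkTop right edge mid",424,250,.05);S("tab left?",372,289,.05)
E
```

```text
ledgeL [0.6262 0.2666 0.03  ]
ledgeR [ 0.6712 -0.1527  0.03  ]
deckNL [0.4721 0.0154 0.055 ]
handle [ 0.5858 -0.0548  0.115 ]
pin [ 0.5905 -0.1163  0.079 ]
tab [0.6274 0.0336 0.05  ]
mk [0.6287 0.0904 0.05  ]
mkbot [0.6183 0.0918 0.03  ]
endL far [0.5881 0.2691 0.075 ]
endR far [ 0.6351 -0.1627  0.075 ]
endLnear [0.439  0.2525 0.075 ]
endRnear [ 0.4864 -0.176   0.075 ]
handle [ 0.5841 -0.0609  0.115 ]
pin [ 0.5911 -0.1224  0.079 ]
mkTop right edge mid [0.6327 0.0799 0.05  ]
tab left? [0.6158 0.0297 0.05  ]
```

Top and side agree: handle at about (0.585, −0.057), pin at about (0.591, −0.118), bed yaw about +6.1°. The handle–pin spacing measures 62 mm, as given. Next I move above the handle at z≈0.26 with the jaw axis along the bed.

```bash
python3 -m handwheel '[[0.05,-0.01,-0.01,-0.02,0],[0.05,-0.03,-0.03,-0.03,-0.02],[0.05,-0.06,-0.055,-0.04,-0.05],[0.05,-0.095,-0.09,-0.04,-0.08],[0.05,-0.13,-0.12,-0.04,-0.11],[0.05,-0.165,-0.155,-0.04,-0.14],[0.05,-0.2,-0.185,-0.04,-0.17],[0.05,-0.235,-0.22,-0.04,-0.2],[0.05,-0.27,-0.25,-0.04,-0.23],[0.05,-0.305,-0.285,-0.04,-0.26],[0.05,-0.34,-0.315,-0.04,-0.29],[0.05,-0.375,-0.35,-0.04,-0.32],[0.05,-0.41,-0.38,-0.04,-0.35],[0.05,-0.445,-0.415,-0.04,-0.38],[0.05,-0.48,-0.445,-0.04,-0.4],[0.05,-0.515,-0.478,-0.04,-0.4],[0.05,-0.545,-0.506,-0.04,-0.4],[0.05,-0.565,-0.524,-0.04,-0.4],[0.05,-0.576,-0.534,-0.04,-0.4],[0.05,-0.576,-0.534,-0.04,-0.4]]' 30; python3 -m handwheel '[[0.05,0,0,0,0],[0.05,0,0,0,0]]'; python3 - <<'E'
from h import *
o=get_obs();print(o['tool_pos'],o['tool_rot'],o['qpos'],o['force'],o['grip_width'])
p=camera_params("wrist");a=read_camera("wrist");cv2.imwrite("pics/w1.png",a)
b=a.copy()
for X in([.585,-.057,.115],[.591,-.118,.079]):print(proj("wrist",X,p))
np.savez("w1.npz",**p)
E
```

```text
time_s: 2.15
tool_pos: [0.585, -0.0598, 0.262]
tool_rot: [-179.9, -0.1, -174.3]
force: [0.3, -0.4, 0.8]
grip_width: 0.0498
time_s: 2.35
tool_pos: [0.5845, -0.0553, 0.2624]
tool_rot: [179.9, -0.0, -173.9]
force: [-0.5, -0.5, 0.2]
grip_width: 0.0503
[ 0.58446885 -0.05525472  0.26242338] [ 1.79937629e+02 -1.78525002e-02 -1.73908331e+02] [-27.52798409  10.67331604  35.09393862  90.1667874   -6.24371484
  81.1505651  104.15630037] [-0.50813    -0.47969622  0.20126522] 0.05027996983530595
[322.59164391 223.09479143]
[262.69850434 213.7812169 ]
```

View pics/w1.png

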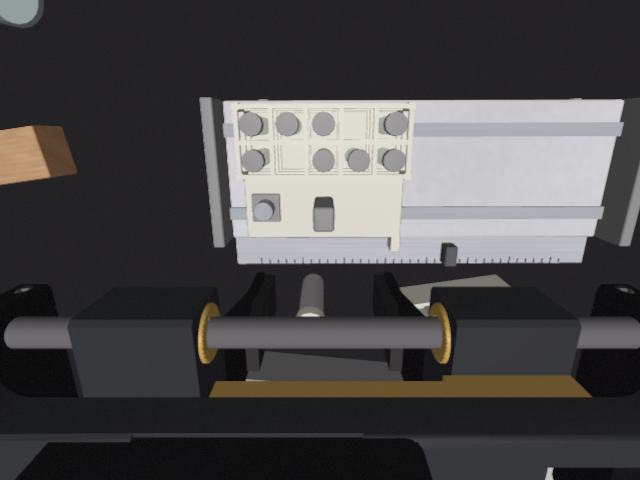

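```bash
python3 - <<'E'
import cv2
a=cv2.imread("pics/w1.png")[180:280,230:470]
cv2.imwrite("pics/w1c.png",cv2.resize(a,None,fx=3.333,fy=3.333,interpolation=cv2.INTER_CUBIC))
E
```

```text
(no output)
```

View pics/w1c.png

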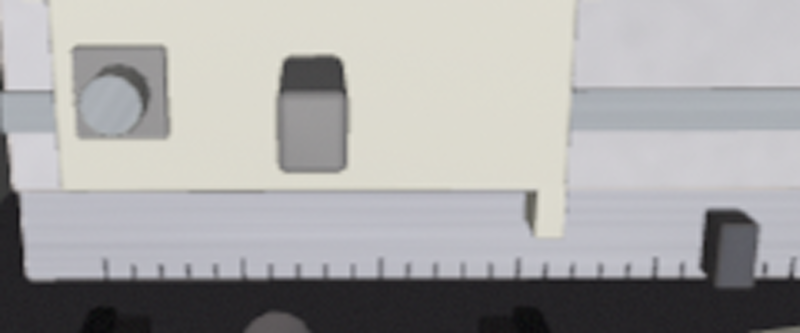

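```bash
python3 - <<'E'
from h import *
p=dict(np.load("w1.npz"))
def W(n,u,v,z):
    X=ray("wrist",(230+(u+.5)/3.3333-.5,180+(v+.5)/3.3333-.5),z,p);print(n,X.round(4));return X
h=W("handle",313,131,.115);W("pin",111,103,.079);t=W("tab tipL",563,236,.055);m=W("mk near right top",716,222,.05);W("mk far right top",718,287,.05)
a=W("ledge far L",20,279,.03);b=W("ledge far mid",680,279,.03)
d=b-a;print("yaw",np.degrees(np.arctan2(-d[0],d[1])))
d=d/np.linalg.norm(d);print("gap",(m-t)@d)
E
```

```text
handle [ 0.581  -0.0565  0.115 ]
pin [ 0.5876 -0.1179  0.079 ]
tab tipL [0.6228 0.033  0.055 ]
mk near right top [0.6138 0.0854 0.05  ]
mk far right top [0.6371 0.091  0.05  ]
ledge far L [ 0.6683 -0.1548  0.03  ]
ledge far mid [0.6425 0.0848 0.03  ]
yaw 6.152238950751593
gap 0.05309431933162594
```

```bash
python3 -m handwheel '[[0.05,0.001,-0.001,0.01,0],[0.05,0.001,-0.001,0.03,0],[0.05,0.001,-0.001,0.055,0],[0.05,0.001,-0.001,0.08,0],[0.05,0.001,-0.001,0.105,0],[0.05,0.001,-0.001,0.125,0],[0.05,0.001,-0.001,0.14,0],[0.05,0.001,-0.001,0.145,0],[0.05,0.001,-0.001,0.145,0]]'; python3 - <<'E'
from h import *
o=get_obs();print(o['tool_pos'],o['force'])
cv2.imwrite("pics/s2.png",cv2.resize(read_camera("side")[140:320,240:440],None,fx=3.333,fy=3.333,interpolation=cv2.INTER_CUBIC))
cv2.imwrite("pics/w2.png",read_camera("wrist"))
E
```

```text
time_s: 3.3
tool_pos: [0.5836, -0.0578, 0.1171]
tool_rot: [180.0, -0.1, -174.0]
force: [-0.2, -0.5, 0.1]
grip_width: 0.05
[ 0.58356651 -0.05776132  0.11705619] [-0.17523305 -0.47070179  0.12776828]
```

View pics/s2.png

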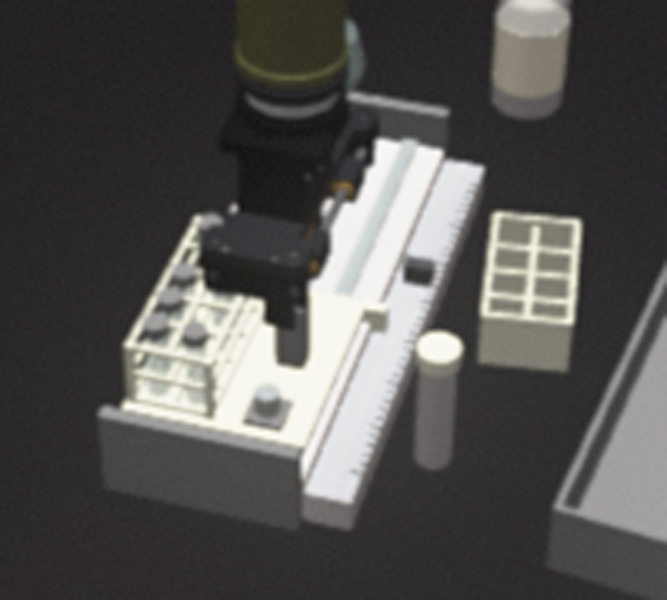

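View pics/w2.png

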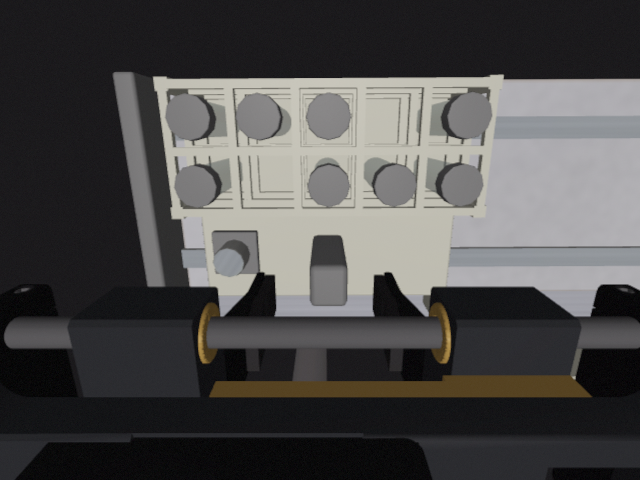

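The handle top (328,284) sits midway between the finger tips (about 265 and 387), and the pin and rack are clear. Now I lower and close.

```bash
python3 -m handwheel '[[0.05,0,0.001,0.01,0],[0.05,0,0.001,0.025,0],[0.05,0,0.001,0.037,0],[0.05,0,0.001,0.041,0],[0.05,0,0.001,0.041,0]]'; python3 -m handwheel '[[0.01,0,0,0,0],[0.01,0,0,0,0],[0.01,0,0,0,0],[0.01,0,0,0,0],[0.01,0,0,0,0],[0.01,0,0,0,0]]' 35;  python3 - <<'E'
from h import *
o=get_obs();print(o['tool_pos'],o['force'])
cv2.imwrite("pics/w3.png",read_camera("wrist"))
E
```

```text
time_s: 3.9
tool_pos: [0.5829, -0.057, 0.0752]
tool_rot: [-180.0, -0.1, -174.0]
force: [-0.0, 0.1, -0.3]
grip_width: 0.0499
time_s: 4.5
tool_pos: [0.5841, -0.0566, 0.0769]
tool_rot: [180.0, 0.0, -174.0]
force: [0.6, 1.2, 1.3]
grip_width: 0.0197
[ 0.58405543 -0.05662377  0.07688546] [0.5767187  1.19852685 1.31916026]
```

View pics/w3.png

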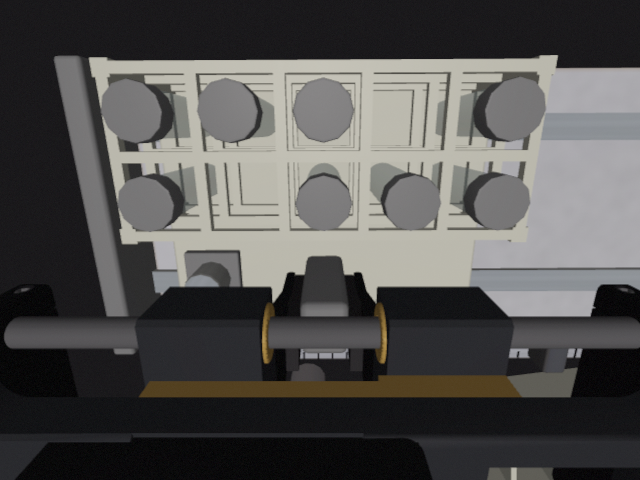

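Grip is on the handle (width 19.7 mm). The tray origin is at about −108 mm on the bed, so first touch is at least 85 mm away. I slide the safe stretch first.

```bash
python3 -m handwheel '[[0.01,0,0.002,0,0],[0.01,0,0.006,0,0],[0.01,0,0.011,0,0],[0.01,0,0.016,0,0],[0.01,0,0.021,0,0],[0.01,0,0.026,0,0],[0.01,0,0.031,0,0],[0.01,0,0.036,0,0],[0.01,0,0.041,0,0],[0.01,0,0.045,0,0]]';python3 -m handwheel '[[0.01,0,0.004,0,0],[0.01,0,0.008,0,0],[0.01,0,0.012,0,0],[0.01,0,0.016,0,0],[0.01,0,0.02,0,0],[0.01,0,0.024,0,0],[0.01,0,0.027,0,0],[0.01,0,0.03,0,0]]'; python3 -m handwheel '[[0.01,0,0.001,0,0],[0.01,0,0.002,0,0],[0.01,0,0.003,0,0],[0.01,0,0.004,0,0]]';python3 -m handwheel '[[0.01,0,0.001,0,0],[0.01,0,0.002,0,0],[0.01,0,0.003,0,0],[0.01,0,0.004,0,0]]'
```

```text
time_s: 5.55
tool_pos: [0.5791, -0.0117, 0.0768]
tool_rot: [180.0, -0.0, -174.0]
force: [-1.0, -2.1, 5.4]
grip_width: 0.0196
time_s: 6.35
tool_pos: [0.5759, 0.0176, 0.0769]
tool_rot: [-180.0, -0.0, -174.0]
force: [-0.5, -2.8, 5.4]
grip_width: 0.0196
time_s: 6.75
tool_pos: [0.5755, 0.0215, 0.0768]
tool_rot: [-180.0, -0.0, -174.0]
force: [-1.2, -4.3, 5.8]
grip_width: 0.0199
time_s: 7.15
tool_pos: [0.575, 0.0255, 0.0769]
tool_rot: [-180.0, -0.0, -174.0]
force: [-1.5, -2.6, 5.4]
grip_width: 0.0198
```

```bash
python3 -m handwheel '[[0.01,0,0.001,0,0],[0.01,0,0.002,0,0],[0.01,0,0.003,0,0]]';python3 -m handwheel '[[0.01,0,0.001,0,0],[0.01,0,0.002,0,0],[0.01,0,0.003,0,0]]';python3 -m handwheel '[[0.01,0,0.001,0,0],[0.01,0,0.002,0,0],[0.01,0,0.003,0,0]]'
```

```text
time_s: 7.45
tool_pos: [0.5747, 0.0285, 0.0768]
tool_rot: [-180.0, -0.0, -174.0]
force: [-1.6, -3.3, 5.7]
grip_width: 0.0195
time_s: 7.75
tool_pos: [0.5744, 0.0315, 0.0768]
tool_rot: [-180.0, -0.0, -174.0]
force: [-0.4, -2.6, 6.4]
grip_width: 0.0199
time_s: 8.05
tool_pos: [0.5741, 0.0344, 0.0768]
tool_rot: [-180.0, -0.0, -174.0]
force: [-2.4, -2.8, 5.7]
grip_width: 0.0198
```

```bash
python3 -m handwheel '[[0.01,0,0.001,0,0],[0.01,0,0.002,0,0],[0.01,0,0.003,0,0]]';python3 -m handwheel '[[0.01,0,0.001,0,0],[0.01,0,0.002,0,0],[0.01,0,0.003,0,0]]';python3 -m handwheel '[[0.01,0,0.001,0,0],[0.01,0,0.002,0,0],[0.01,0,0.003,0,0]]'
```

```text
time_s: 8.35
tool_pos: [0.5737, 0.0374, 0.0768]
tool_rot: [-180.0, -0.0, -174.0]
force: [-1.4, -3.2, 6.1]
grip_width: 0.0198
time_s: 8.65
tool_pos: [0.5734, 0.04, 0.0768]
tool_rot: [-180.0, -0.0, -174.0]
force: [-1.0, -3.4, 6.6]
grip_width: 0.0197
time_s: 8.95
tool_pos: [0.5732, 0.0419, 0.0769]
tool_rot: [-179.9, -0.0, -174.1]
force: [-1.8, -6.5, 6.2]
grip_width: 0.0199
```

Resistance is rising: −6.5 N against about −3 N of baseline drag, and the tool is starting to lag. I advance in small steps only.

```bash
python3 -m handwheel '[[0.01,0,0.001,0,0],[0.01,0,0.002,0,0]]';python3 -m handwheel '[[0.01,0,0,0,0],[0.01,0,0,0,0]]'
```

```text
time_s: 9.15
tool_pos: [0.5731, 0.0432, 0.0768]
tool_rot: [-179.9, -0.0, -174.1]
force: [-0.4, -6.3, 5.0]
grip_width: 0.0197
time_s: 9.35
tool_pos: [0.5731, 0.0434, 0.0768]
tool_rot: [-179.9, -0.0, -174.1]
force: [-1.5, -5.9, 5.3]
grip_width: 0.0196
```

```bash
python3 -m handwheel '[[0.01,0,0.001,0,0],[0.01,0,0.002,0,0]]';python3 -m handwheel '[[0.01,0,0.001,0,0],[0.01,0,0.002,0,0],[0.01,0,0.002,0,0]]';python3 -m handwheel '[[0.01,0,0,0,0],[0.01,0,0,0,0]]'
```

```text
time_s: 9.55
tool_pos: [0.5729, 0.0445, 0.0768]
tool_rot: [-179.8, -0.0, -174.1]
force: [-0.6, -8.1, 5.9]
grip_width: 0.0196
time_s: 9.85
tool_pos: [0.5728, 0.0459, 0.0769]
tool_rot: [-179.8, -0.0, -174.2]
force: [-0.7, -9.3, 5.1]
grip_width: 0.0198
time_s: 10.05
tool_pos: [0.5728, 0.0459, 0.0768]
tool_rot: [-179.8, -0.0, -174.2]
force: [0.1, -9.8, 5.8]
grip_width: 0.0197
```

Binding is clear: about 6.5 N above drag, over about 6 mm past onset. Now I draw back about 15 mm.

```bash
python3 -m handwheel '[[0.01,0,-0.002,0,0],[0.01,0,-0.005,0,0],[0.01,0,-0.008,0,0],[0.01,0,-0.011,0,0],[0.01,0,-0.014,0,0],[0.01,0,-0.017,0,0],[0.01,0,-0.019,0,0],[0.01,0,-0.019,0,0],[0.01,0,-0.019,0,0],[0.01,0,-0.019,0,0]]'; python3 - <<'E'
from h import *
o=get_obs();print(o['tool_pos'],o['force'])
np.savez("w4.npz",**camera_params("wrist"));cv2.imwrite("pics/w4.png",read_camera("wrist"))
a=read_camera("side");cv2.imwrite("pics/s4.png",a);cv2.imwrite("pics/s4c.png",cv2.resize(a[160:300,260:400],None,fx=4,fy=4,interpolation=cv2.INTER_CUBIC))
E
```

```text
time_s: 11.05
tool_pos: [0.5742, 0.0324, 0.0768]
tool_rot: [179.9, -0.0, -174.0]
force: [-1.4, 0.6, 6.8]
grip_width: 0.0201
[0.57423587 0.03240167 0.07681995] [-1.39595426  0.58709257  6.75905184]
```

View pics/w4.png

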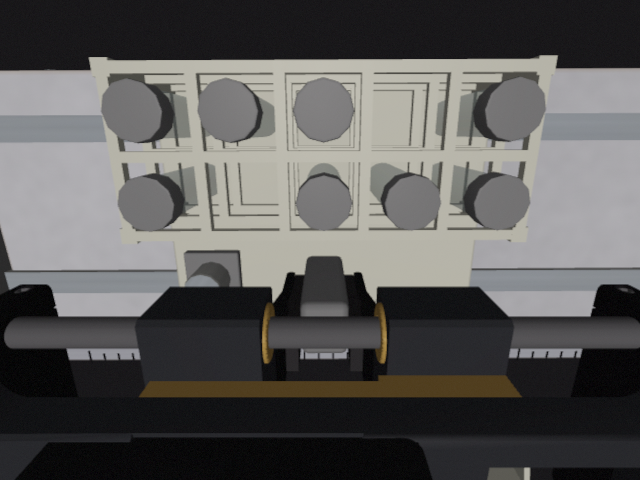

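View pics/s4c.png

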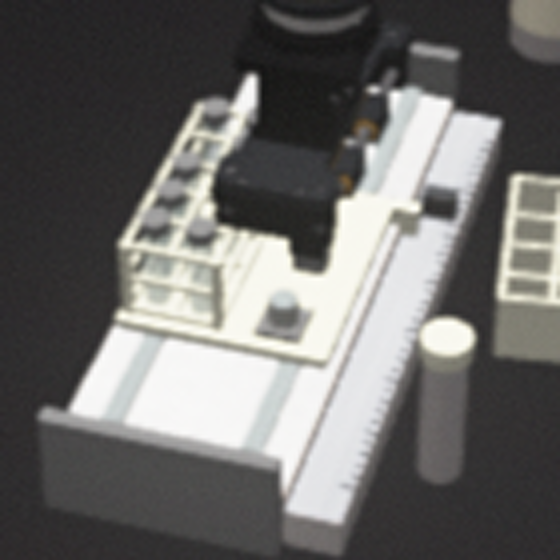

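The marker moved with the tab, and a gap is now visible in the side view (tab left edge about (417,208), marker right side about (428,205) in the crop). TCP travel is 13.5 mm, so I draw back 1.5 mm more, release and lift.

```bash
python3 -m handwheel '[[0.01,0,-0.001,0,0],[0.01,0,-0.0015,0,0],[0.01,0,-0.0015,0,0],[0.01,0,-0.0015,0,0]]'; python3 -m handwheel '[[0.03,0,0,0,0],[0.045,0,0,0,0],[0.045,0,0,0,0],[0.045,0,0,0,0],[0.045,0,0,0,0]]';python3 -m handwheel '[[0.045,0,0,-0.01,0],[0.045,0,0,-0.03,0],[0.045,0,0,-0.06,0],[0.045,0,0,-0.09,0],[0.045,0,0,-0.12,0],[0.045,0,0,-0.14,0],[0.045,0,0,-0.145,0],[0.045,0,0,-0.145,0],[0.045,0,0,-0.145,0]]'; python3 - <<'E'
from h import *
o=get_obs();print(o['tool_pos'],o['force'])
np.savez("w5.npz",**camera_params("wrist"));a=read_camera("wrist");cv2.imwrite("pics/w5.png",a)
cv2.imwrite("pics/w5c.png",cv2.resize(a[180:280,230:470],None,fx=3.3333,fy=3.3333,interpolation=cv2.INTER_CUBIC))
E
```

```text
time_s: 11.55
tool_pos: [0.5744, 0.0314, 0.0768]
tool_rot: [179.9, -0.0, -173.9]
force: [-2.5, 1.5, 6.9]
grip_width: 0.0201
time_s: 12.05
tool_pos: [0.5747, 0.029, 0.0763]
tool_rot: [180.0, -0.0, -174.0]
force: [-1.0, -0.0, 0.0]
grip_width: 0.0437
time_s: 12.95
tool_pos: [0.5742, 0.029, 0.2205]
tool_rot: [-180.0, -0.1, -174.0]
force: [-0.4, -0.3, 0.1]
grip_width: 0.045
[0.57415406 0.02900294 0.22045568] [-0.39318332 -0.29637621  0.09350888]
```

View pics/w5c.png

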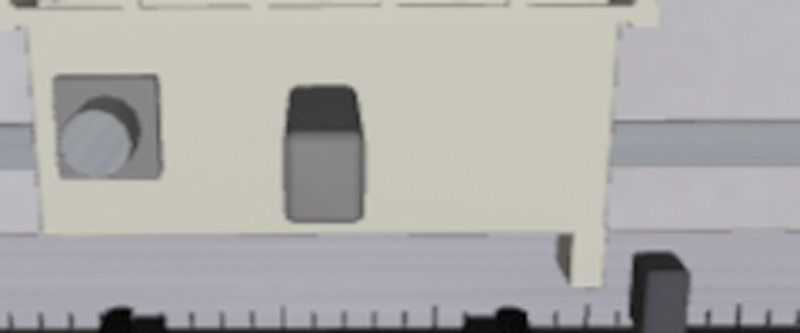

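```bash
python3 - <<'E'
from h import *
p=dict(np.load("w5.npz"))
def W(n,u,v,z):
    X=ray("wrist",(230+(u+.5)/3.3333-.5,180+(v+.5)/3.3333-.5),z,p);print(n,X.round(4));return X
h=W("handle",324,177,.115);q=W("pin",96,144,.079);t=W("tab",602,285,.055);m=W("mk",646,268,.05)
d=np.array([-.1071,.9942,0]);print("gap",(m-t)@d,"hp",(h-q)@d)
print("pin from handle@mean",h-.062*d)
o=get_obs();y=np.radians(o['tool_rot'][2]);
tx=np.array([np.cos(y),np.sin(y)]);ty=np.array([np.sin(y),-np.cos(y)])
for P in(q[:2],):
    w=P-o['tool_pos'][:2];print("shift",w@tx,w@ty)
E
```

```text
handle [0.5714 0.0304 0.115 ]
pin [ 0.5789 -0.0308  0.079 ]
tab [0.6134 0.1202 0.055 ]
mk [0.6083 0.1342 0.05  ]
gap 0.014438074166556273 hp 0.061588387148391606
pin from handle@mean [ 0.57808629 -0.03126943  0.115     ]
shift 0.0013294426193652743 -0.05998072555454355
```

The gap measures 14.4 mm and the handle–pin spacing 61.6 mm (62 expected). Next: fingers closed, over the pin, then down.

```bash
python3 -m handwheel '[[0.0,0,-0.01,0,0],[0.0,0,-0.03,0,0],[0.0,0,-0.05,0,0],[0.0,0,-0.06,0,0],[0.0,0,-0.06,0,0],[0.0,0,-0.06,0.02,0],[0.0,0,-0.06,0.05,0],[0.0,0,-0.06,0.08,0],[0.0,0,-0.06,0.105,0],[0.0,0,-0.06,0.12,0],[0.0,0,-0.06,0.125,0],[0.0,0,-0.06,0.125,0],[0.0,0,-0.06,0.125,0]]'; python3 - <<'E'
from h import *
o=get_obs();print(o['tool_pos'],o['force'])
cv2.imwrite("pics/w6.png",read_camera("wrist"))
a=read_camera("side");cv2.imwrite("pics/s6c.png",cv2.resize(a[160:300,260:400],None,fx=4,fy=4,interpolation=cv2.INTER_CUBIC))
E
```

```text
time_s: 14.3
tool_pos: [0.5821, -0.0306, 0.0978]
tool_rot: [180.0, 0.1, -174.0]
force: [-0.4, -0.7, 0.2]
grip_width: 0.0003
[ 0.58206641 -0.03059182  0.09778578] [-0.36460668 -0.67948782  0.24911166]
```

View pics/w6.png

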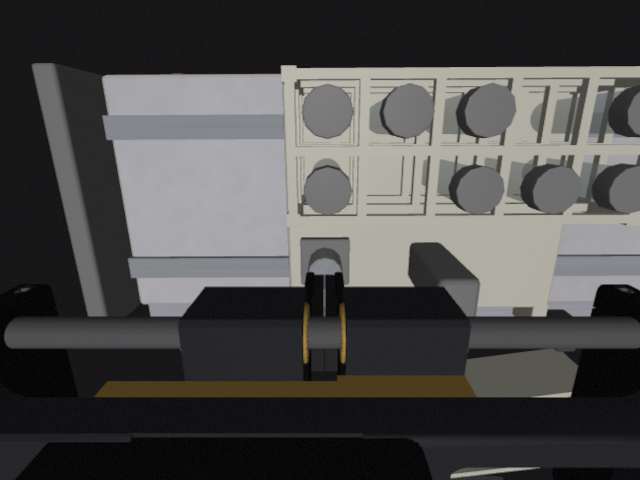

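View pics/s6c.png

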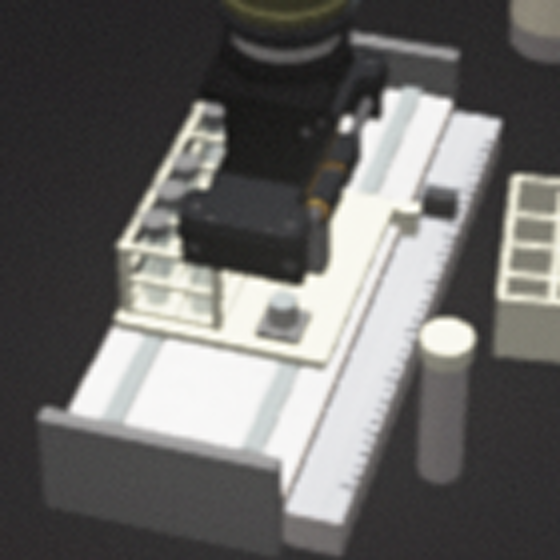

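```bash
python3 - <<'E'
from h import *
print(ray("side",(260+284.5/4-.5,160+301.5/4-.5),.079), [(proj("side",[.5805,-.031,.079])-[260,160]+.5)*4])
E
```

```text
[ 0.58154286 -0.03463826  0.079     ] [array([285.25280057, 297.58326536])]
```

The side view puts the pin at x≈0.581, agreeing with the TCP (0.582). The fingers are centred on the pin, so I press.

```bash
python3 -m handwheel '[[0.0,0,0,0.006,0],[0.0,0,0,0.012,0],[0.0,0,0,0.016,0],[0.0,0,0,0.018,0],[0.0,0,0,0.02,0],[0.0,0,0,0.022,0]]'; python3 -m handwheel '[[0.0,0,0,0.002,0],[0.0,0,0,0.004,0],[0.0,0,0,0.006,0],[0.0,0,0,0.007,0]]'; python3 -m handwheel '[[0.0,0,0,0.001,0],[0.0,0,0,0.002,0],[0.0,0,0,0.002,0]]'
```

```text
time_s: 15.0
tool_pos: [0.5808, -0.0306, 0.0747]
tool_rot: [180.0, -0.0, -174.0]
force: [-2.1, 1.0, 3.9]
grip_width: 0.0007
time_s: 15.4
tool_pos: [0.581, -0.0306, 0.0692]
tool_rot: [179.9, -0.0, -174.0]
force: [-9.4, 0.4, 21.2]
grip_width: 0.0003
time_s: 15.7
tool_pos: [0.5811, -0.031, 0.0691]
tool_rot: [179.9, -0.0, -174.1]
force: [-12.8, 1.3, 28.3]
grip_width: 0.0005
```

The pin has bottomed: TCP z 0.069 and the force climbs sharply. Lift away and check.

```bash
python3 -m handwheel '[[0.0,0,0,-0.005,0],[0.0,0,0,-0.012,0],[0.0,0,0,-0.03,0],[0.0,0,0,-0.06,0],[0.0,0,0,-0.09,0],[0.0,0,0,-0.12,0],[0.0,0,0,-0.15,0],[0.0,0,0,-0.17,0],[0.0,0,0,-0.175,0],[0.0,0,0,-0.175,0],[0.0,0,0,-0.175,0]]'; python3 - <<'E'
from h import *
o=get_obs();print(o['tool_pos'],o['force'])
np.savez("w7.npz",**camera_params("wrist"));a=read_camera("wrist");cv2.imwrite("pics/w7.png",a)
cv2.imwrite("pics/w7c.png",cv2.resize(a[180:280,260:500],None,fx=3.3333,fy=3.3333,interpolation=cv2.INTER_CUBIC))
a=read_camera("side");cv2.imwrite("pics/s7.png",a)
cv2.imwrite("pics/s7c.png",cv2.resize(a[160:300,260:400],None,fx=4,fy=4,interpolation=cv2.INTER_CUBIC))
E
```

```text
time_s: 16.8
tool_pos: [0.5805, -0.0305, 0.239]
tool_rot: [-180.0, -0.1, -174.0]
force: [-0.4, 0.3, -1.4]
grip_width: 0.0006
[ 0.58047561 -0.03052286  0.23897726] [-0.42224619  0.32240751 -1.44130069]
```

View pics/w7c.png

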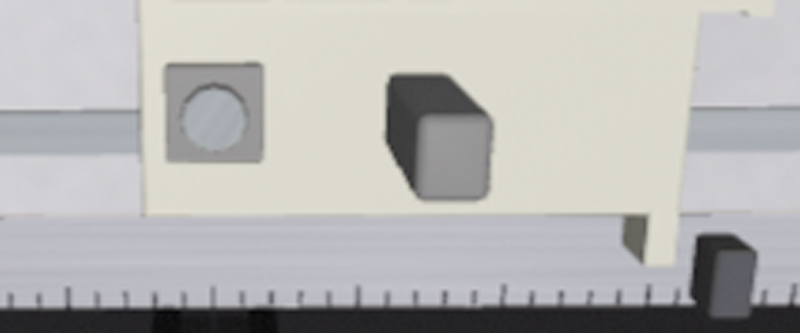

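View pics/s7c.png

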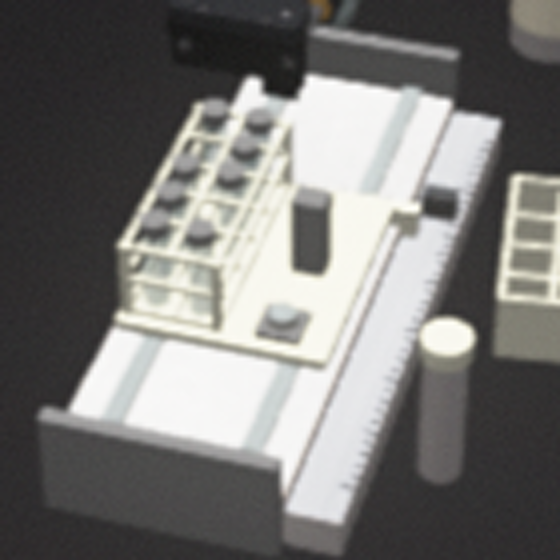

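The pin now sits nearly flush in its block at (213,117). The tab's left edge is near (674,264) and the marker's right top edge near (712,250). I check the gap once more before handing in.

```bash
python3 - <<'E'
from h import *
p=dict(np.load("w7.npz"))
W=lambda u,v,z:ray("wrist",(260+(u+.5)/3.3333-.5,180+(v+.5)/3.3333-.5),z,p)
d=np.array([-.1071,.9942,0]);t=W(674,264,.055);m=W(712,250,.05);print("gap",(m-t)@d,t,m)
sign_off()
E
```

```text
gap 0.01382307837461388 [0.61342684 0.11959589 0.055     ] [0.60902721 0.13302566 0.05      ]
the job is handed in; nothing more can be done
```

I slid the tray left by its handle until it clearly bound, drew it back, pressed the park pin fully down and let go. The job was handed in at about 17 s of the 72 s allowed, and the hand-in reports no verdict.

- **Binding:** the wrist force rose to about 6.5 N above the drag, roughly 6 mm past the point where binding began. I stopped there, well below the 16 N limit.
- **Gap to the marker:** I drew the tray back about 15 mm. The camera gave a gap of 14.4 mm after release and 13.8 mm after pressing the pin; that difference is within camera error. The tray is about 8 mm clear of where binding began.
- **Park pin:** the press stopped hard with the fingertips at 69 mm height, 10 mm below the pin's raised position. The last picture shows it staying down, nearly flush with its block.
- **Hands off:** the arm was lifted clear with only sensor noise on the wrist. The tube and spare rack look unmoved in the last side view. I did not measure the other loose items again, but the arm never went down near them.

One check disagreed: the side camera put points about 4 to 5 mm further right (−y) than the wrist and top cameras. I used the wrist camera for the final distances.

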